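# Post a setting block through the sprung flap of the gauge returns box

## Task

The setting block is due for calibration: pick it up and push it in through the sloping throat of the grey returns box, past the sprung orange flap, so that it drops inside and the flap snaps shut behind it. Leave the brass weight and the V-block where they stand.

Things in the scene. Friction and masses are not known exactly. Their poses are not given: they have to be found in the camera images.
- block_centre (a point): Centre (half-way up) of the setting block: a dark grey steel bar, 12 x 36 x 78 mm, about 0.25 kg, that stands upright on its 12 x 36 mm end, so its top is 39 mm above this point. Own x axis across its 12 mm, y across its 36 mm, z along its 78 mm length (up). It can be gripped across either width.
- returns_box: Fixed, closed grey steel box, 165 (x) x 200 (y) x 175 (z) mm. Origin: centre of its underside on the bench; its x points from front to back, y to the left, z up. Its front wall is 100 mm high; above that the front slopes back to the box top, 35 deg up from the horizontal. From the slope a black rectangular throat stands out 18 mm: the only way in. Padded inner floor 20 mm above the bench.
- mouth (a point): Centre of the throat's outer opening, 124 mm wide (box y), 44 mm high (up the slope), at (-0.044, 0, 0.149) m in the box's frame. The way in runs square to it: along (0.574, 0, -0.819) in the box's frame, forward and down, 35 deg from vertical; fingers that go in must be tilted about so. The flap hangs 24 mm inside it. The slope reaches 38 mm below and 48 mm above the throat.
- flap (a joint): Angle (rad) of the orange flap that closes the throat from inside: 0 shut; hinged at the throat's upper edge, it swings inward to 1.5. Its spring needs about 2 N at the lower edge to start, 4 N wide open. It pinches what is under it, so the block may stick half-way when let go: push its rear end on with closed fingers, as far as the flap, until it drops. The flap rides on fingers that draw back.
- weight_centre (a point): Centre of a brass-coloured knobbed 200 g weight, 28 mm in diameter, 45 mm high, standing loose on the bench; not to be disturbed.
- v_block_centre (a point): Centre of a loose grey steel V-block, 40 x 44 x 34 mm, standing on the bench; not to be disturbed.

How it is judged:
On the way:
1. the block is in the throat and holds the flap open (value of joint flap above 0.4 rad and distance between block_centre and mouth below 0.075 m), for 0.04 s.
At the end, for the whole second after the job is handed in: The setting block lies at rest inside the returns box (its centre within the box's walls and less than 85 mm above the bench), and the flap is shut (angle under 0.06 rad) (x of block_centre in the frame of returns_box between -0.0825 and 0.0825 m and y of block_centre in the frame of returns_box between -0.1 and 0.1 m and z of block_centre in the frame of returns_box below 0.085 m and value of joint flap below 0.06 rad and linear speed of setting_block below 0.02 m/s); the robot touches nothing.
It fails at once if the brass weight is pushed more than 30 mm away (distance of weight_centre from where it was at the start of the episode above 0.03 m).
It fails at once if the V-block is pushed more than 30 mm away (distance of v_block_centre from where it was at the start of the episode above 0.03 m).
It also fails if it takes over 54 s, if anything falls off the work surface, if the arm or the gripper's body presses on something with over 40 N, if the wrist force passes 120 N, or if a joint passes its speed limit or range.

## Robot

A 6-joint arm with a two-finger parallel gripper is mounted at the origin on a cart in front of the work surface, level with it; the furniture and walls round the work are solid. World frame = base frame: x ahead of the robot, y to its left, z up, the work surface at z = 0. Lengths are in m, angles in rad, forces in N, time in s.
With the tool pointing down it reaches from about 0.275 to 0.875 m from the base axis. Payload 12.5 kg.
Tool frame: the origin (TCP) lies on the centre line of the jaws, within the pads' length; the fingertips stand r.finger_overhang ahead of it and the grasp point (between the pads) lies 3 mm ahead of it (r.finger_overhang is the distance from the TCP to the fingertips, in m); z points along the fingers, y is the direction in which the jaws open and shut (so a half turn about z gives the same grasp; the last joint's range is limited). The gripper opens to 85 mm and grips with 20 to 120 N. Pads are 22 mm wide; open, the fingers measure 114 mm over their backs; the gripper's body (76 mm by 85 mm) begins 54 mm behind the grasp point. The pads swing forward as they close: fully open they stand 13 mm farther back than shut.
Start: joints at [-1.22, 0.351, 1.652, -0, 1.139, -0.085], TCP at [0.232, -0.499, 0.253] pointing down, gripper open.
Joint ranges: [-2.75, 2.75], [-0.79, 2.1], [0.01, 2.65], [-1.57, 4.71], [0.07, 3.14], [-2.87, 2.87]. Speed limits (rad/s): [2.22, 2.22, 2.79, 3.14, 3.14, 3.14].

## Interface

Orientations are given as a unit quaternion [x, y, z, w].
In Python, from cell import r, optics gives the robot as it stands. The module is installed in compiled form; this text tells all that it offers. Calls block until the motion is done:
- r.move_to(position, orientation): joint-space move of the TCP to a pose.
- r.move_linear(position, rot=None, vel=0.15): straight line of the TCP; rot=None keeps the orientation; vel is the mean speed in m/s.
- r.set_joints(angles): joint-space move.
- r.set_gripper(opening, squeeze=None): opening from 0.0 (shut) to 1.0 (fully open); squeeze is the grip in N (None keeps the last); returns when the fingers have stopped.
- r.sleep(seconds).
- r.inverse_kinematics(position, orientation): joint angles nearest the present ones, or None.
- optics.get_image(name): name is "scene" or "top" or "wrist"; returns a dict with "pixels" (400x640x3 uint8, red, green, blue), "depth" (400x640 float32, m along the optical axis (not along the pixel's ray), 0 where there is no reading), "fx", "fy", "cx", "cy" (pixels), "camera_from_world" (4x4, takes a point from world to camera coordinates); the wrist camera has in their place "mount" (4x4, takes a point from camera to tool coordinates, whose origin is the TCP and whose axes are the flange's). Camera axes: x right, y down, z forward; pixel columns grow to the right and rows downward; lengths in m; the calibration is good to about 2 mm. A picture is of the moment at which its call begins: read the wrist's pose just before it.
A pose or a line that the arm cannot do raises r.PlanningError and nothing moves.
- r.hand_in(): hands the job in, once; it reports no verdict.
Readings, each from a call of its own:
- r.current_t(): time.
- r.current_q(): joint angles.
- r.current_qvel(): joint speeds.
- r.current_effort(): joint torques, N m.
- r.current_tool_pos(): TCP position.
- r.current_ee_rot(): TCP orientation.
- r.current_contact_force(): force on the tool from outside, world axes, zero at the start.
- r.current_torque(): the same for the moment, N m.
- r.current_opening(): opening from 0.0 (shut) to 1.0 (fully open).
Only numpy, scipy, OpenCV 4.12 (cv2) and the standard library are available. Lean on these libraries where they do the work, as an engineer would, in place of code of your own. Each camera call takes 0.05 s, during which the arm holds its last target.

## Working session

There is one attempt and no reset: what is moved stays moved. The work goes in short steps, each a Python script; the robot and the scene stay as the last script left them, time stands still between calls to the robot, and variables do not carry over. Pictures are saved under pics/ and viewed, and the job is handed in when it is done.

```bash
mkdir -p pics
python3 - <<'E'
from cell import r, optics
import cv2,numpy as np,pickle
d={}
for n in ["scene","top","wrist"]:
    im=optics.get_image(n); d[n]=im
    cv2.imwrite(f"pics/{n}0.png",im["pixels"][:,:,::-1])
    print(n,im["fx"],im["fy"],im["cx"],im["cy"]); print(np.round(im.get("camera_from_world",im.get("mount")),4))
pickle.dump(d,open("im0.pkl","wb"))
print(r.current_t(),r.finger_overhang,r.current_tool_pos(),r.current_ee_rot(),r.current_opening())
E
```

```text
scene 440.89047333050365 440.89047333050365 310.5552443111588 200.95751867797523
[[ 0.6653 -0.7461  0.0266 -0.4212]
 [-0.2879 -0.2893 -0.9129  0.2275]
 [ 0.6889  0.5997 -0.4072  0.9816]
 [ 0.      0.      0.      1.    ]]
top 466.41783631846636 466.41783631846636 319.11633737376286 197.76756754632294
[[ 0.0225 -0.9997  0.0055 -0.1298]
 [-0.9856 -0.0232 -0.1677  0.5259]
 [ 0.1678 -0.0017 -0.9858  1.3086]
 [ 0.      0.      0.      1.    ]]
wrist 322.6360496228493 322.6360496228493 323.510727291459 203.10857124832054
[[ 3.000e-04 -9.457e-01 -3.250e-01  8.450e-02]
 [ 1.000e+00  2.000e-04  3.000e-04 -9.000e-04]
 [-2.000e-04 -3.250e-01  9.457e-01 -1.207e-01]
 [ 0.000e+00  0.000e+00  0.000e+00  1.000e+00]]
0.15 0.022 [ 0.23213472 -0.49835584  0.25287505] [ 9.76348831e-01  2.16200734e-01 -6.40712713e-05 -4.46523793e-04] 0.9981545924670814
```

View pics/scene0.png

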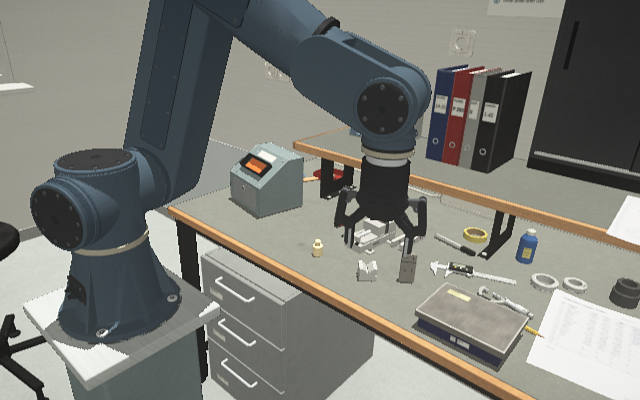

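View pics/top0.png

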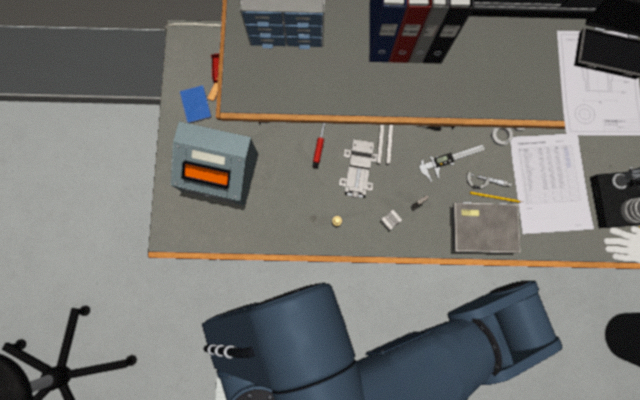

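View pics/wrist0.png

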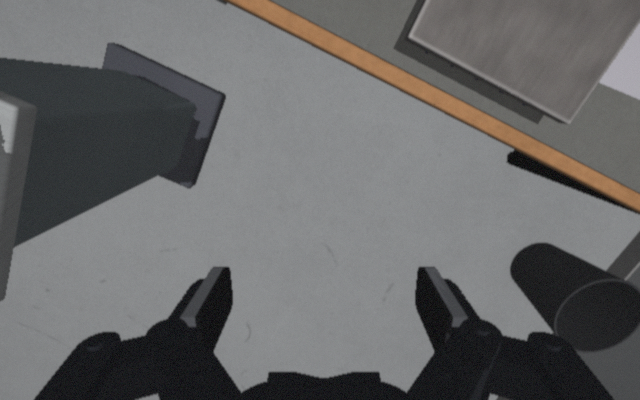

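The top view shows the box around (213,165) with its orange flap at (206,175). The weight is at (336,221), the V-block at (391,219) and the setting block at (421,202). In the scene view the block is at (407,268) and the V-block at (367,270). Next I'll use the depth and enlarge these areas.

```bash
cat > h.py <<'E'
import numpy as np,cv2,pickle
def cloud(im,T=None):
    """T: world_from_camera"""
    if T is None: T=np.linalg.inv(im["camera_from_world"])
    d=im["depth"].astype(float); v,u=np.mgrid[0:400,0:640]
    P=np.stack([(u-im["cx"])/im["fx"]*d,(v-im["cy"])/im["fy"]*d,d],-1)
    W=P@T[:3,:3].T+T[:3,3]; W[d<=0]=np.nan
    return W
def ray(im,uv,z,T=None):
    if T is None: T=np.linalg.inv(im["camera_from_world"])
    k=T[:3,:3]@np.array([(uv[0]-im["cx"])/im["fx"],(uv[1]-im["cy"])/im["fy"],1]); o=T[:3,3]
    return o+k*(z-o[2])/k[2]
E
python3 - <<'E'
from h import *
np.set_printoptions(precision=4,suppress=True)
d=pickle.load(open("im0.pkl","rb"))
t=d["top"]; W=cloud(t)
for n,(x0,y0,x1,y1,k) in {"a":(370,185,450,245,10),"b":(160,110,270,220,5)}.items():
    c=t["pixels"][y0:y1,x0:x1,::-1]; cv2.imwrite(f"pics/top_{n}.png",cv2.resize(c,None,fx=k,fy=k,interpolation=cv2.INTER_NEAREST))
s=d["scene"]; c=s["pixels"][225:295,300:430,::-1]; cv2.imwrite("pics/scene_a.png",cv2.resize(c,None,fx=6,fy=6,interpolation=cv2.INTER_NEAREST))
print("table z", np.nanmedian(W[228:240,280:320,2]))
for (u,v) in [(421,202),(391,219),(336,221),(215,140),(206,175)]: print(u,v,W[v,u])
m=(W[...,2]>.05)&(W[...,2]<.1)
m[:185]=0;m[240:]=0;m[:,:400]=0;m[:,440:]=0
print("block top",m.sum(),np.nanmean(W[m],0)); v,u=np.where(m);print(u.min(),u.max(),v.min(),v.max())
Ws=cloud(s); b=Ws[245:290,390:425]; m=(b[...,2]>.01)&(b[...,2]<.075)&(np.abs(b[...,0]-np.nanmean(W[202,421,0]))<.05)
print(m.sum(),np.nanmean(b[m],0), b[m].min(0),b[m].max(0))
E
```

```text
table z -0.0013554539349313055
421 202 [ 0.5181 -0.4065  0.0759]
391 219 [ 0.4756 -0.3311  0.0133]
336 221 [ 0.4625 -0.1679  0.0412]
215 140 [0.6578 0.1651 0.1708]
206 175 [0.5721 0.1954 0.121 ]
block top 62 [ 0.525  -0.4097  0.0731]
415 428 195 205
338 [ 0.5208 -0.4154  0.0417] [ 0.5091 -0.4313  0.0103] [ 0.535  -0.3948  0.074 ]
```

View pics/top_a.png

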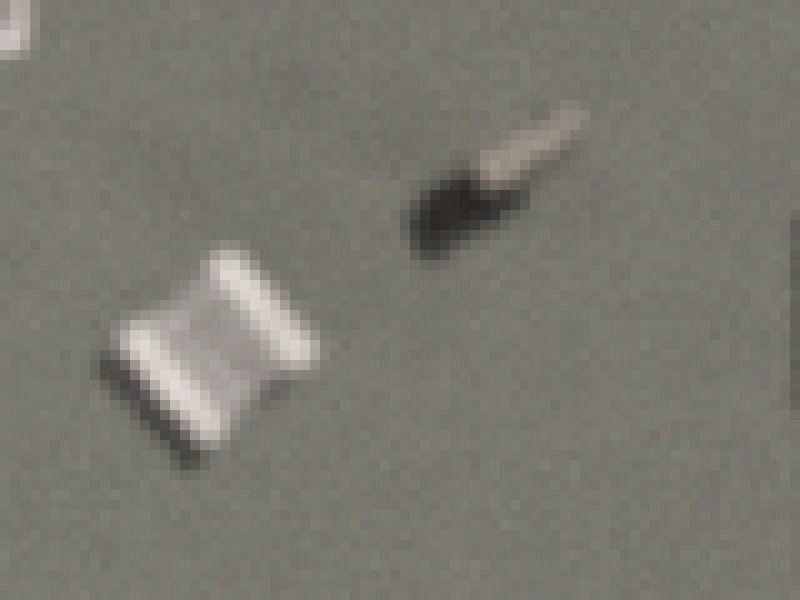

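View pics/top_b.png

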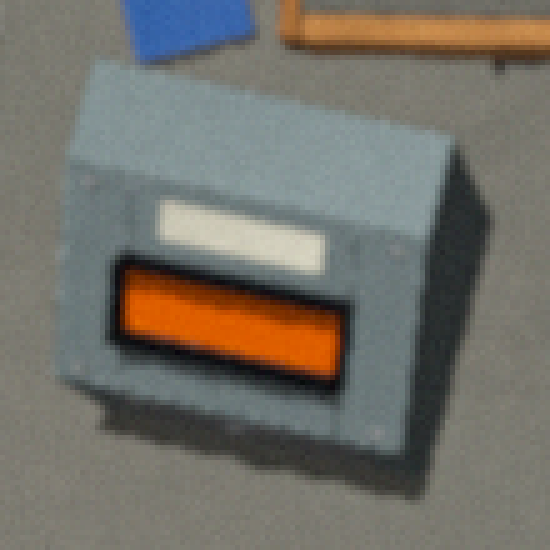

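View pics/scene_a.png

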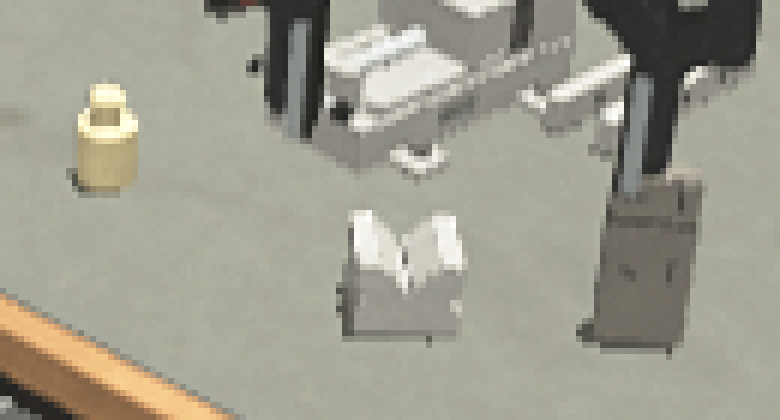

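```bash
cat > m1.py <<'E'
from h import *
np.set_printoptions(precision=4,suppress=True)
d=pickle.load(open("im0.pkl","rb"))
t=d["top"]; W=cloud(t)
# block top
p=t["pixels"].astype(float); hsv=cv2.cvtColor(t["pixels"],cv2.COLOR_RGB2HSV)
m=((p[...,0]-p[...,1]>8)&(p.mean(-1)>110)).astype(np.uint8); m[:190]=0;m[210:]=0;m[:,:412]=0;m[:,435:]=0
print("blk px",m.sum(),cv2.minAreaRect(np.argwhere(m)[:,::-1].astype(np.float32)))
v,u=np.where(m); Q=np.array([ray(t,(a,b),.078) for a,b in zip(u,v)])
c=Q.mean(0); w,V=np.linalg.eigh(np.cov(Q[:,:2].T)); print("blk top",c, np.sqrt(w*12),"axis36",V[:,1],np.degrees(np.arctan2(V[1,1],V[0,1])))
# corners of box top in the crop
C=lambda q:(q[0]/5+160-.5,q[1]/5+110-.5)
back=[ray(t,C(q),.175) for q in [(97,62),(452,135)]]; fr=[ray(t,C(q),.175) for q in [(75,160),(428,238)]]
lo=[ray(t,C(q),.1) for q in [(60,380),(405,455)]]
for n,e in zip(("back","front","low"),(back,fr,lo)):
    dv=e[0]-e[1]; print(n,e,np.linalg.norm(dv),"yaw",np.degrees(np.arctan2(-dv[0],dv[1])))
# depth: top plane pts & slope plane
roi=np.zeros((400,640),bool); roi[118:208,172:255]=1
mt=roi&(np.abs(W[...,2]-.173)<.006)&(W[...,0]>.63)
print("topz",np.nanmedian(W[mt][:,2]), cv2.minAreaRect(W[mt][:,:2].astype(np.float32)*1000))
mo=roi&(hsv[...,1]>180)&(hsv[...,0]<20); print("flap pts",mo.sum(),W[mo].mean(0))
ms=roi&(W[...,2]>.105)&(W[...,2]<.165)&(hsv[...,1]<90)&(p.mean(-1)>70)
X=W[ms]; c0=np.median(X,0); X=X[np.abs((X-c0)@np.array([-.57,.1,.8]))<.012]; c0=X.mean(0); n=np.linalg.svd(X-c0,full_matrices=False)[2][2]; n*=np.sign(n[2]); print("slope n",n,np.degrees(np.arccos(n[2])),"yaw",np.degrees(np.arctan2(-n[1],-n[0])))
E
python3 m1.py
```

```text
blk px 31 ((422.60003662109375, 199.2000274658203), (3.5777084827423096, 10.733125686645508), 63.43495178222656)
blk top [ 0.526  -0.4115  0.078 ] [0.0092 0.0307] axis36 [-0.5466  0.8374] 123.13492761623851
back [array([0.7046, 0.264 , 0.175 ]), array([0.6685, 0.0715, 0.175 ])] 0.1959248598334065 yaw -10.606433599058798
front [array([0.6498, 0.2718, 0.175 ]), array([0.6115, 0.0815, 0.175 ])] 0.19409655920963334 yaw -11.383061030783695
low [array([0.5444, 0.2948, 0.1   ]), array([0.5065, 0.1004, 0.1   ])] 0.19801176532430972 yaw -11.01860865467433
topz 0.17375579004244246 ((672.072021484375, 170.1365203857422), (84.1626205444336, 214.5668487548828), 0.10376864671707153)
flap pts 575 [nan nan nan]
slope n [-0.5574  0.1138  0.8224] 34.67603930835881 yaw -11.535819735467841
```

```bash
cat >> h.py <<'E'
from scipy.spatial.transform import Rotation as Rn
def quat(z,y):
    z=np.array(z,float);z/=np.linalg.norm(z); y=np.array(y,float); y-=z*(y@z); y/=np.linalg.norm(y)
    return Rn.from_matrix(np.stack([np.cross(y,z),y,z],1)).as_quat()
YAW=np.radians(-11.0); BO=np.array([.6062,.182,0.])
BR=Rn.from_euler('z',YAW).as_matrix()
DIR=BR@np.array([.574,0,-.819]); BY=BR[:,1]
MOUTH=BO+BR@np.array([-.044,0,.149])
def wristT(pos,q,im):
    T=np.eye(4);T[:3,:3]=Rn.from_quat(q).as_matrix();T[:3,3]=pos
    return T@im["mount"]
E
python3 - <<'E'
from cell import r,optics
from h import *
np.set_printoptions(precision=3,suppress=True)
a=np.array([-.5466,.8374,0]); c=np.array([.525,-.412,0])
print(MOUTH,DIR)
for s in(1,-1):
    print("grasp",s,r.inverse_kinematics(list(c+[0,0,.2]),list(quat([0,0,-1],s*a))))
    for dep in(-.15,.045):
        print("ins",s,dep,r.inverse_kinematics(list(MOUTH+DIR*(dep-.022)),list(quat(DIR,s*BY))))
E
```

```text
[0.563 0.19  0.149] [ 0.563 -0.11  -0.819]
grasp 1 None
ins 1 -0.15 [ 0.507  0.091  2.006 -0.648  0.657 -0.428]
ins 1 0.045 [ 0.359  0.495  1.935 -1.072  0.349 -0.059]
grasp -1 [-0.735  0.616  1.37  -0.     1.156  0.257]
ins -1 -0.15 [ 0.507  0.091  2.006 -0.648  0.657  2.713]
ins -1 0.045 None
```

Run:
```python
from cell import r,optics
from h import *
np.set_printoptions(precision=4,suppress=True)
a=np.array([-.5466,.8374,0]); c=np.array([.525,-.412,.2])
r.move_to(list(c),list(quat([0,0,-1],-a)))
p,q=r.current_tool_pos(),r.current_ee_rot()
im=optics.get_image("wrist"); T=wristT(p,q,im)
pickle.dump((im,T),open("w1.pkl","wb")); cv2.imwrite("pics/w1.png",im["pixels"][:,:,::-1])
print(r.current_t(),p); W=cloud(im,T)
m=np.abs(W[...,2]-.077)<.006; m&=np.hypot(W[...,0]-.525,W[...,1]+.412)<.035
print(m.sum(),W[m].mean(0)); (cx,cy),(w,h),an=cv2.minAreaRect((W[m][:,:2]*1000).astype(np.float32)); print(cx,cy,w,h,an)
v,u=np.where(m); print(u.min(),u.max(),v.min(),v.max())
```

```text
1.3833 [ 0.5241 -0.4128  0.2003]
692 [ 0.5267 -0.4113  0.0773]
525.8615112304688 -411.9005126953125 11.861993789672852 34.655517578125 33.197845458984375
303 346 193 208
```

View pics/w1.png

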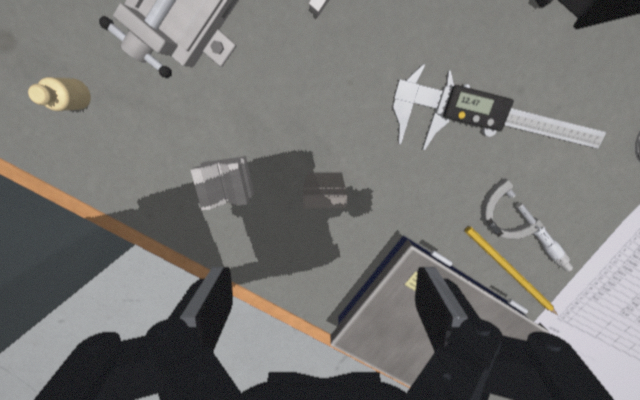

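The wrist view shows the block's top face at (325,200), lying parallel to the jaw direction. It measures 11.9 x 34.7 mm at a height of 77 mm, which agrees with the top-view fix. I'll grasp it now.

Run:
```python
from cell import r,optics
from h import *
np.set_printoptions(precision=4,suppress=True)
an=np.radians(123.2); a=np.array([np.cos(an),np.sin(an),0]); q=list(quat([0,0,-1],-a))
c=np.array([.526,-.4115,0])
r.set_gripper(.72)
r.move_linear(list(c+[0,0,.13]),rot=q,vel=.15)
r.move_linear(list(c+[0,0,.074]),vel=.08)
print(r.current_contact_force(),r.current_tool_pos())
r.set_gripper(0.,squeeze=60)
print("open",r.current_opening(),r.current_contact_force(),r.current_t())
r.move_linear(list(c+[0,0,.30]),vel=.2)
print("open",r.current_opening(),r.current_contact_force(),r.current_t())
p,qq=r.current_tool_pos(),r.current_ee_rot()
im=optics.get_image("wrist");cv2.imwrite("pics/w2.png",im["pixels"][:,:,::-1])
pickle.dump((im,wristT(p,qq,im)),open("w2.pkl","wb"))
```

```text
[-0.0433  0.6412 -0.0065] [ 0.5262 -0.4117  0.0744]
open 0.4072498945920733 [-0.7016  0.4916  5.8477] 3.5667
open 0.4050318682592574 [ 0.1009 -1.1924 -3.5665] 4.85
```

View pics/w2.png

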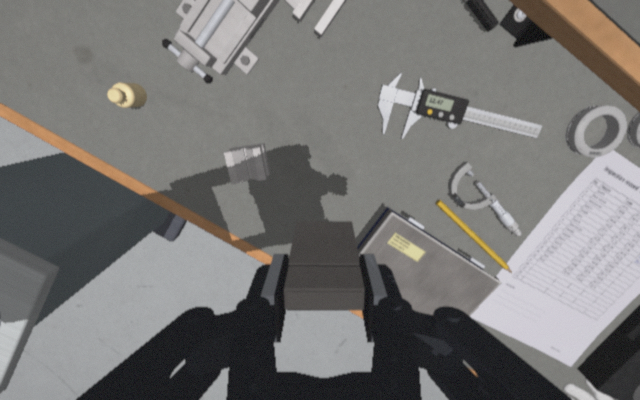

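The wrist view shows the block square between the jaws at (323,265). The opening reads about 34 mm, near its 36 mm width. I'll go to the pre-insertion pose and check the mouth from there.

Run:
```python
from cell import r,optics
from h import *
np.set_printoptions(precision=4,suppress=True)
r.move_to(list(MOUTH-DIR*.15),list(quat(DIR,BY)))
p,qq=r.current_tool_pos(),r.current_ee_rot()
im=optics.get_image("wrist");cv2.imwrite("pics/w3.png",im["pixels"][:,:,::-1])
pickle.dump((im,wristT(p,qq,im)),open("w3.pkl","wb"))
print(r.current_t(),p,MOUTH-DIR*.15,r.current_q())
T=wristT(p,qq,im); Ti=np.linalg.inv(T)
def px(P): c=Ti[:3,:3]@P+Ti[:3,3]; return np.array([c[0]/c[2]*im["fx"]+im["cx"],c[1]/c[2]*im["fy"]+im["cy"]])
up=np.cross(DIR,BY);up*=np.sign(up[2])
for s,t in[(1,1),(1,-1),(-1,-1),(-1,1)]: print("mouth corner",s,t,px(MOUTH+BY*.062*s+up*.022*t))
for P in[(.0245,.1,.175),(.0245,-.1,.175),(-.0825,.1,.1),(-.0825,-.1,.1)]: print(P,px(BO+BR@np.array(P)))
```

```text
7.1667 [0.479  0.2064 0.272 ] [0.4785 0.2068 0.2719] [ 0.4856  0.1338  2.0079 -0.6778  0.6122 -0.4041]
mouth corner 1 1 [391.7292 215.9761]
mouth corner 1 -1 [395.2188 167.918 ]
mouth corner -1 -1 [250.0712 168.0337]
mouth corner -1 1 [253.7404 216.0654]
(0.0245, 0.1, 0.175) [422.811  255.1146]
(0.0245, -0.1, 0.175) [222.9747 255.2196]
(-0.0825, 0.1, 0.1) [437.7015 120.7693]
(-0.0825, -0.1, 0.1) [207.6141 120.9866]
```

View pics/w3.png

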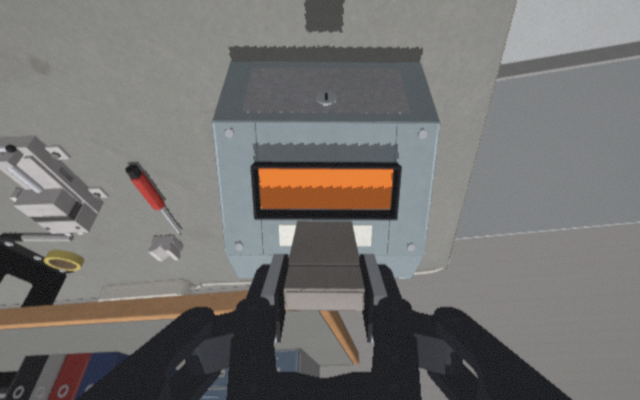

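Projected into this view, my model agrees with the picture to 3–4 px (about 3 mm, mostly sideways). The slope's lower edge is at row 123 and the throat rim spans (251–401, 163–219). I'll shift 2.5 mm along +box y and insert in steps.

```bash
sed -i 's/^MOUTH=.*/&\nMOUTH=MOUTH+BY*.0025/' h.py
python3 - <<'E'
from cell import r,optics
from h import *
np.set_printoptions(precision=3,suppress=True)
q=list(quat(DIR,BY))
for s,v in[(-.09,.1),(-.05,.08),(-.02,.05),(.0,.05),(.014,.05),(.028,.05)]:
    r.move_linear(list(MOUTH+DIR*s),rot=q,vel=v)
    f=np.array(r.current_contact_force()); print(s,"F",f,"along",f@DIR,"t",r.current_t(),"op",r.current_opening())
    if np.linalg.norm(f)>30: print("stop");break
p,qq=r.current_tool_pos(),r.current_ee_rot(); print(p,MOUTH+DIR*s,r.current_q())
for n in("wrist","scene"):
    im=optics.get_image(n)["pixels"][:,:,::-1]
    if n=="scene": im=cv2.resize(im[100:250,180:420],None,fx=3,fy=3)
    cv2.imwrite(f"pics/{n}4.png",im)
E
```

```text
-0.09 F [ 0.68   0.184 -2.933] along 2.7650832132375602 t 7.9167 op 0.40406730264503404
-0.05 F [-4.386  0.851 -0.407] along -2.2317258003316707 t 8.5667 op 0.4048119891519698
-0.02 F [-5.482  2.052 -5.744] along 1.3901817322447743 t 9.3167 op 0.40690445607497405
0.0 F [-2.55   1.499 -7.435] along 4.488022339512497 t 9.8667 op 0.40972371890305687
0.014 F [-2.081  1.541 -7.893] along 5.122602268275816 t 10.3 op 0.4087703267665523
0.028 F [-3.274  0.192 -7.529] along 4.300903953348347 t 10.7333 op 0.4093134602275804
[0.579 0.19  0.125] [0.579 0.19  0.126] [ 0.36   0.509  1.927 -1.083  0.348 -0.047]
```

View pics/wrist4.png

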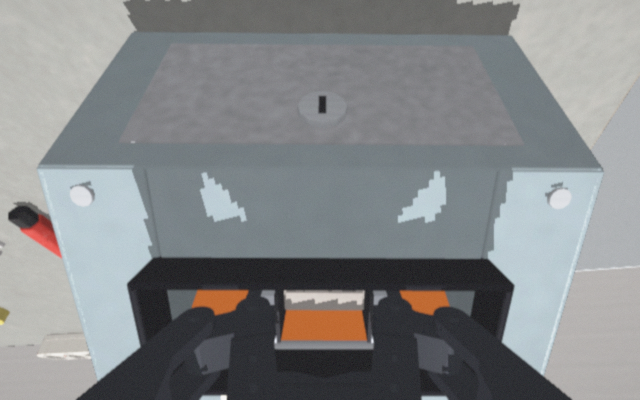

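View pics/scene4.png

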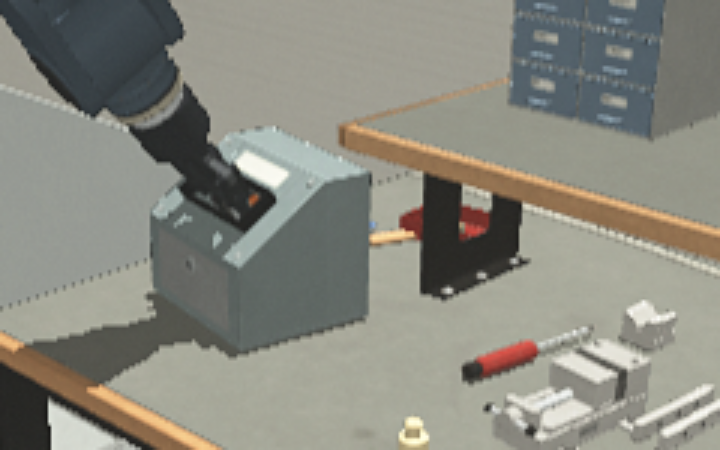

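The wrist view shows the hand centred in the throat, the flap pushed open, and the block's rear end between the pads at (323,298). I'll release it and look.

Run:
```python
from cell import r,optics
from h import *
np.set_printoptions(precision=3,suppress=True)
r.set_gripper(.62); r.sleep(.4)
print(r.current_opening(),r.current_contact_force(),r.current_t())
im=optics.get_image("wrist")["pixels"][:,:,::-1]; cv2.imwrite("pics/w5.png",im)
```

```text
0.6175762063915421 [-6.22   4.982 -3.643] 11.55
```

View pics/w5.png

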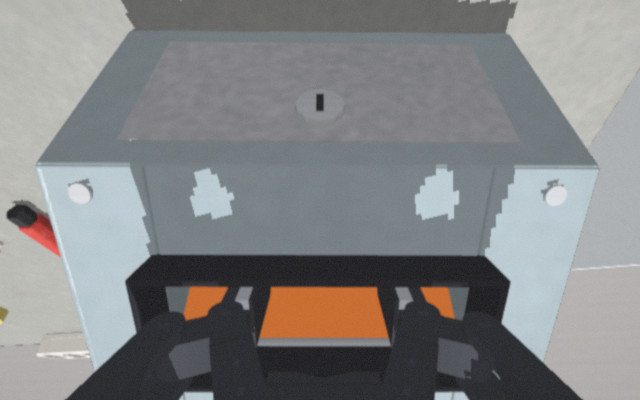

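The block is no longer between the pads. I'll draw back along the throat axis and check the flap.

Run:
```python
from cell import r,optics
from h import *
np.set_printoptions(precision=3,suppress=True)
q=list(quat(DIR,BY))
for s,v in[(.0,.06),(-.03,.08),(-.15,.12)]:
    r.move_linear(list(MOUTH+DIR*s),rot=q,vel=v); print(s,r.current_contact_force(),r.current_t())
r.sleep(.3)
p,qq=r.current_tool_pos(),r.current_ee_rot()
im=optics.get_image("wrist");T=wristT(p,qq,im);W=cloud(im,T); cv2.imwrite("pics/w6.png",im["pixels"][:,:,::-1])
hsv=cv2.cvtColor(im["pixels"],cv2.COLOR_RGB2HSV); m=(hsv[...,1]>180)&(hsv[...,0]<20)&(hsv[...,2]>80)
m=cv2.erode(m.astype(np.uint8),np.ones((5,5)))>0; m[:140]=0;m[230:]=0;m&=~np.isnan(W[...,0])
X=W[m];c=X.mean(0);n=np.linalg.svd(X-c,full_matrices=False)[2][2];n*=np.sign(n@DIR)
print("flap",m.sum(),"depth from mouth",(c-MOUTH)@DIR,"tilt",np.degrees(np.arccos(min(1,n@DIR))))
for n_ in("scene","top"):
    i=optics.get_image(n_)["pixels"][:,:,::-1]; cv2.imwrite(f"pics/{n_}6.png",i)
```

```text
0.0 [-0.19  -0.407 -0.017] 12.2167
-0.03 [ 0.148  0.493 -1.225] 12.7417
-0.15 [ 0.018 -0.111 -0.784] 13.8917
flap 3925 depth from mouth 0.02423041819653601 tilt 0.0
```

View pics/w6.png

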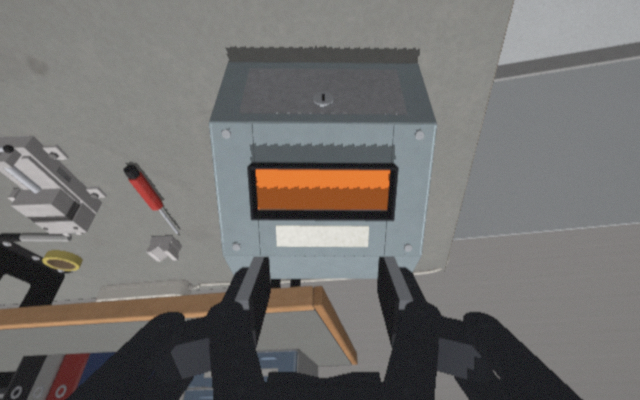

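View pics/scene6.png

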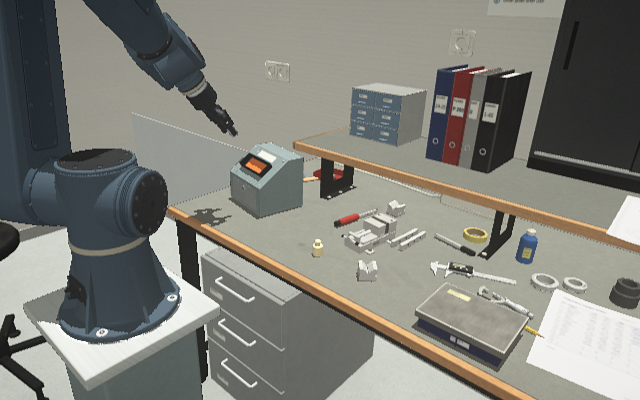

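The flap plane is 24.2 mm inside the mouth with a tilt of about 0°, so it is shut. The block is gone from the throat and the bench. The weight at (317,248) and the V-block at (367,270) in the scene view are where they were, and the tool is clear, so I'll hand in.

Run:
```python
from cell import r
r.hand_in(); print(r.current_t())
```

```text
the job is handed in; nothing more can be done
the job is handed in; nothing more can be done
```

The setting block is in the returns box as far as my checks can show, and I handed the job in at about 14 s of the 54 s allowed. I gripped it across its 36 mm width and tilted it to the throat. I then pushed it past the flap until the fingertips were 50 mm inside the mouth and let go. It dropped without needing a second push, and I drew back.

**Last checks:**
- **Flap:** it measured 24.2 mm inside the mouth, where the shut flap should be. Its tilt read 0°, but rounding in my calculation could hide up to about 0.8°, still well under the 0.06 rad (3.4°) limit.
- **Block:** it was not visible in the throat or on the bench. I could not see its resting pose inside the closed box, so that is inferred.
- **Weight and V-block:** both were at the same pixels in the scene view as at the start.
- **Forces:** the contact force readings I took stayed below 10 N, and the tool was clear of everything at hand-in.

**Disagreement:** the mouth position I measured first was about 3 mm off sideways in the wrist view. I moved 2.5 mm along the box's y axis to correct for it before inserting.

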